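# Shut and lock the slip pump's access panel

## Task

The access panel on top of the slip pump stands ajar: push it down with the fingertips until it is fully shut. Then set a fingertip in the slot of its round quarter-turn fastener and turn it clockwise, seen from above, as far as it goes, so that the slot lies parallel to the panel's hinge and the panel is locked. Do not raise the panel further, and leave the cup, the dish and the plaster mould where they stand; nothing is to be picked up.

Things in the scene. Friction and masses are not known exactly. Their poses are not given: they have to be found in the camera images.
- pump: fixed slip pump: a grey sheet-metal housing 220 (x) x 300 (y) x 110 mm high, open on top under the panel, with a motor (top at 105 mm) behind it on its +x side. Origin at the centre of the housing's underside, on the table; +x points away from the robot (turned by up to 0.35 rad), z up. The panel's hinge line runs along this y axis at x = +110 mm, z = 110 mm
- panel (a joint): opening angle of the aluminium access panel about its hinge, rad: 0 = fully shut, lying flat on the housing; at the start it stands 0.35 to 0.6 open with its front edge (towards -x of the pump) raised. Stiff hinge: the panel stays where it is left; pushing it shut takes 2 to 5 N near the front edge. It stops hard at 0. Shut, its flat top lies 118 mm above the table. The panel reaches 225 mm from the hinge line and is 306 mm wide; beside the fastener head it is bare and flat
- panel_front (a point): middle of the panel's free front edge, on its top face; moves with the panel. x points from this edge to the hinge along the panel, y along the edge (parallel to the hinge), z out of the top face. The hinge-side point of the top face is 225 mm along +x
- cam (a joint): angle of the quarter-turn fastener on the panel, rad: 0 = open, slot at right angles to the hinge line; 1.571 = locked, slot parallel to the hinge line, hard stop. Grows clockwise seen from above; starts between 0 and 0.3. Friction about 0.15 N m; stays where it is left, no spring
- cam_slot (a point): centre of the floor of the fastener's slot, on its turning axis, 3 mm above the panel's top face and 150 mm from the hinge line, in the middle of the panel's width. x points along the slot (turns with the fastener), z out of the panel along the turning axis. The fastener is a round steel head 90 mm across standing 21 mm above the panel; the slot across its middle is 26 mm wide, 76 mm long (closed at both ends) and 18 mm deep
- cup_mid (a point): bystander: middle of a white ceramic cup, 76 mm across, 85 mm tall, standing beside the pump; leave it alone
- dish_mid (a point): bystander: middle of a white ceramic bowl-shaped dish, 110 mm across, 45 mm tall, standing beside the pump; leave it alone
- mould_mid (a point): bystander: middle of a banded two-part plaster mould, 110 x 80 x 69 mm, standing beside the pump; leave it alone

How it is judged (in metres and radians):
On the way, in this order (a step that is already met when the one before it is completed fails the run):
1. the panel is pushed fully shut (within 0.03 rad) while the fastener is still open (value of joint panel below 0.03 rad and value of joint cam below 0.7 rad), for 0.2 s.
2. with the panel shut, the fastener is turned to its locked position (at least 1.40 of 1.57 rad) (value of joint panel below 0.03 rad and value of joint cam above 1.4 rad), for 0.2 s.
At the end, for the whole second after the job is handed in: The panel is shut (within 0.03 rad), the fastener is locked (1.40 rad or more of its 1.57 rad), and cup, dish and mould are within 20 mm of where they stood (all of step 2 and distance of each of cup_mid, dish_mid, mould_mid from where it was at the start of the episode below 0.02 m); the robot touches nothing.
It fails at once if the panel is raised instead of shut (opened beyond 0.7 rad) (value of joint panel above 0.7 rad).
It fails at once if the cup, dish or mould is moved or picked up (20 mm) (distance of any of cup_mid, dish_mid, mould_mid from where it was at the start of the episode above 0.02 m).
It also fails if it takes over 48 s, if anything falls off the work surface, if the arm or the gripper's body presses on something with over 40 N, if the wrist force passes 120 N, or if a joint passes its speed limit or range.

## Robot

A 6-joint arm with a two-finger parallel gripper is mounted at the origin on the work surface. World frame = base frame: x ahead of the robot, y to its left, z up, the work surface at z = 0. Lengths are in mm, angles in rad, forces in N, time in s.
With the tool pointing down it reaches from about 325 to 850 mm from the base axis. Payload 4.4 kg.
Tool frame: the origin (TCP) lies midway between the tips of the shut fingers; the grasp point (between the pads) lies 19 mm behind it; y points along the fingers, z is the direction in which the jaws open and shut, and the axes are right-handed (so a half turn about y gives the same grasp; the last joint's range is limited). The gripper opens to 94 mm and grips with 3 to 60 N. Pads are 16 mm wide; open, the fingers measure 119 mm over their backs; the gripper's body (75 mm by 177 mm) begins 78 mm behind the grasp point.
Start: joints at [-1.327, 0.207, 1.542, -0, 1.393, -0.15], TCP at [221.147, -530.774, 205.447] pointing down, gripper open.
Joint ranges: [-2.73, 2.73], [-0.86, 2.22], [0.23, 2.46], [-1.11, 4.25], [0.08, 2.63], [-2.82, 2.82]. Speed limits (rad/s): [2.79, 2.79, 3.14, 3.14, 3.14, 3.14].

## Interface

Orientations are given as [roll, pitch, yaw] about the fixed x, y, z axes, in that order (R = Rz(yaw) Ry(pitch) Rx(roll)).
In Python, from workcell import bot gives the robot as it stands. The module is installed in compiled form; this text tells all that it offers.
- The arm moves only by the tool arm_command, never from a script. Its argument "series" is a list of rows, each a list of 6 numbers: the shift along the tool's x, y, z in mm, then the turn, a rotation vector about the tool's x, y, z in degrees. In form: [[dx, dy, dz, ax, ay, az], ...]. A call has 1 to 10 rows; each row is the pose to reach, as a shift and turn from the pose commanded when the call began, along the tool's axes at that moment; what a row does not reach only later rows make up. A row lasts 1/10 s, in which the tool goes at most 50 mm and 8.59 degrees, less where a joint would pass 70% of its speed; a pose out of reach is approached as far as the arm can. A call with a gripper value outside its range is refused whole. "jaw" is the finger opening in mm, from 0 to 94, set as the call begins (left out, the last holds). The fingers move at their own pace and stop on an object; "force" is the grip in N (left out, the last holds). Time passes only in rows, so rows that repeat a pose let the fingers close. It gives the time, the measured TCP pose, the force and the opening at its end, in the units of the state.
- bot.read_state(): the state, without advancing time (a new reading comes with each control period).
- bot.get_image(name): name is "side" or "top" or "wrist"; returns the picture (480x640x3 uint8, red, green, blue); there is no depth.
- bot.camera_info(name): a dict with "camera_matrix" (3x3 intrinsics, pixels), "R" (3x3) and "t" (3): a world point X has camera coordinates R X + t. Camera axes: x right, y down, z forward; pixel columns grow to the right and rows downward; lengths in mm; the calibration is good to about 2 mm. A picture is of the moment at which its call begins: read the wrist's pose just before it. camera_info takes no time and is no camera call; for the wrist camera it gives the pose at the moment of the call.
- bot.job_done(): hands the job in, once; it reports no verdict.
The state is a dict: "t": time; "qpos": joint angles; "joint_vel": joint speeds; "joint_efforts": joint torques, N m; "tool_pos": TCP position; "tcp_rot": TCP orientation; "wrist_force": force on the tool from outside, world axes, zero at the start; "wrist_torque": the same for the moment, N m; "grip_width": finger opening in mm.
Only numpy, scipy, OpenCV 4.12 (cv2) and the standard library are available. Lean on these libraries where they do the work, as an engineer would, in place of code of your own. Each camera call takes 0.05 s, during which the arm holds its last target.

## Working session

There is one attempt and no reset: what is moved stays moved. The work goes in short steps, Python scripts to look and compute and a tool call to move; the robot and the scene stay as the last step left them, time stands still between calls to the robot, and variables do not carry over. Pictures are saved under pics/ and viewed, and the job is handed in when it is done.

Besides the shell and the picture viewer there is one more tool, called after ">>>" as a command line: name --pt "numbers of a row" for each row, then --argument value for the rest. arm_command: Moves the arm, as the interface text tells. Its arguments: {"type":"object","properties":{"series":{"type":"array"},"jaw":{"type":"number"},"force":{"type":"number"}},"required":["series"]}

```bash
mkdir -p pics; python3 - <<'E'
from workcell import bot
import cv2
s=bot.read_state()
for k,v in s.items(): print(k,v)
for n in ["side","top","wrist"]:
    c=bot.camera_info(n); print(n,c)
    cv2.imwrite(f"pics/{n}0.png",bot.get_image(n)[:,:,::-1])
E
```

```text
t 0.0
qpos [-1.32651362e+00  2.07418527e-01  1.54295289e+00 -9.10676746e-06
  1.39349502e+00 -1.50523925e-01]
joint_vel [ 0.00109985 -0.00094048  0.00064727  0.00053675 -0.00171582 -0.00200207]
joint_efforts [-1.31657205e-03 -3.70875406e+01 -2.81417692e+01  6.95422688e-02
  3.61347443e-02 -1.81895989e-04]
tool_pos [ 220.93759197 -529.98034623  204.29216508]
tcp_rot [-1.57304574e+00  3.32108100e-04 -2.74678478e+00]
wrist_force [-0.68034306  0.42380648 -0.20519085]
wrist_torque [ 0.0017125   0.03567015 -0.02314043]
grip_width 94.26270664938296
side {'camera_matrix': array([[454.0024739 ,   0.        , 323.27062937],
       [  0.        , 454.0024739 , 241.73555284],
       [  0.        ,   0.        ,   1.        ]]), 'R': array([[-0.85438702, -0.51956974, -0.00837274],
       [-0.29334059,  0.49554752, -0.81754752],
       [ 0.42892205, -0.69604593, -0.57580026]]), 't': array([510.74089164, 221.19532139, 704.77868367])}
top {'camera_matrix': array([[452.19753106,   0.        , 321.78453024],
       [  0.        , 452.19753106, 247.87042596],
       [  0.        ,   0.        ,   1.        ]]), 'R': array([[ 0.02001495, -0.99976969,  0.00774399],
       [-0.98696628, -0.02099448, -0.15955183],
       [ 0.15967767, -0.00444964, -0.98715918]]), 't': array([ 21.82391766, 559.4466223 , 930.69705296])}
wrist {'camera_matrix': array([[358.68174317,   0.        , 317.69022729],
       [  0.        , 358.68174317, 245.86517889],
       [  0.        ,   0.        ,   1.        ]]), 'R': array([[ 0.38520709, -0.92282597, -0.00277862],
       [-0.88615394, -0.37073647,  0.27800299],
       [-0.25757852, -0.10462644, -0.96057619]]), 't': array([-574.32152339,  -29.73100284,  392.62799309])}
```

View pics/top0.png

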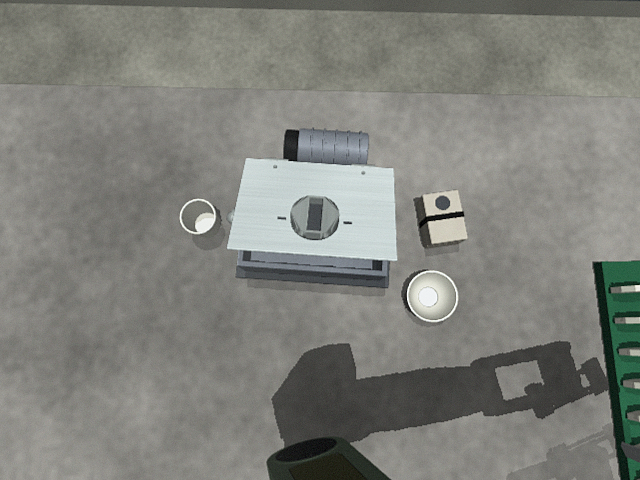

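View pics/side0.png

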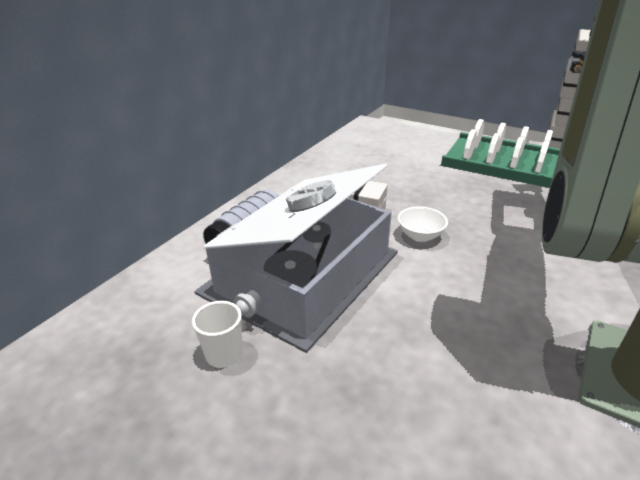

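The top view shows the panel with corners at about (246,158), (394,167), (397,261) and (228,249). The fastener is at (315,217), with its slot nearly at right angles to the hinge. The cup is on the left at (198,217), and the mould and dish are on the right. The side view confirms the front edge is raised.

```bash
cat > h.py <<'E'
import numpy as np,cv2
from workcell import bot
def ray(n,uv,ci=None):
    c=ci or bot.camera_info(n);K,R,t=c["camera_matrix"],c["R"],c["t"]
    return -R.T@t, R.T@np.linalg.inv(K)@np.array([uv[0],uv[1],1.])
def plane(n,uv,z):
    o,d=ray(n,uv);return o+d*(z-o[2])/d[2]
def tri(u1,u2):
    A=[];b=[]
    for n,u in (("top",u1),("side",u2)):
        o,d=ray(n,u);d/=np.linalg.norm(d);P=np.eye(3)-np.outer(d,d);A.append(P);b.append(P@o)
    x=np.linalg.lstsq(np.vstack(A),np.hstack(b),rcond=None)[0]
    return x,np.linalg.norm(np.vstack(A)@x-np.hstack(b))
E
python3 - <<'E'
from h import *
for n,sd in (("top",(270,200)),("side",(300,225))):
    im=cv2.imread(f"pics/{n}0.png")
    m=np.zeros((482,642),np.uint8)
    g=cv2.GaussianBlur(im,(3,3),0)
    cv2.floodFill(g.copy(),m,sd,0,(4,4,4),(4,4,4),4|cv2.FLOODFILL_MASK_ONLY|(255<<8))
    m=cv2.morphologyEx(m[1:-1,1:-1],cv2.MORPH_CLOSE,np.ones((5,5)))
    c=max(cv2.findContours(m,0,2)[0],key=cv2.contourArea);h=cv2.convexHull(c)
    p=cv2.approxPolyDP(h,6,True)
    print(n,cv2.contourArea(h),p.reshape(-1,2).tolist())
    b=cv2.resize(im[120:360,160:480],None,fx=2.5,fy=2.5,interpolation=cv2.INTER_CUBIC)
    cv2.imwrite(f"pics/{n}z.png",b)
E
```

```text
top 14284.0 [[247, 159], [392, 169], [395, 259], [228, 247]]
side 162613.0 [[639, 435], [639, 479], [0, 479], [0, 351], [357, 119], [395, 118], [458, 131], [514, 182]]
```

View pics/topz.png

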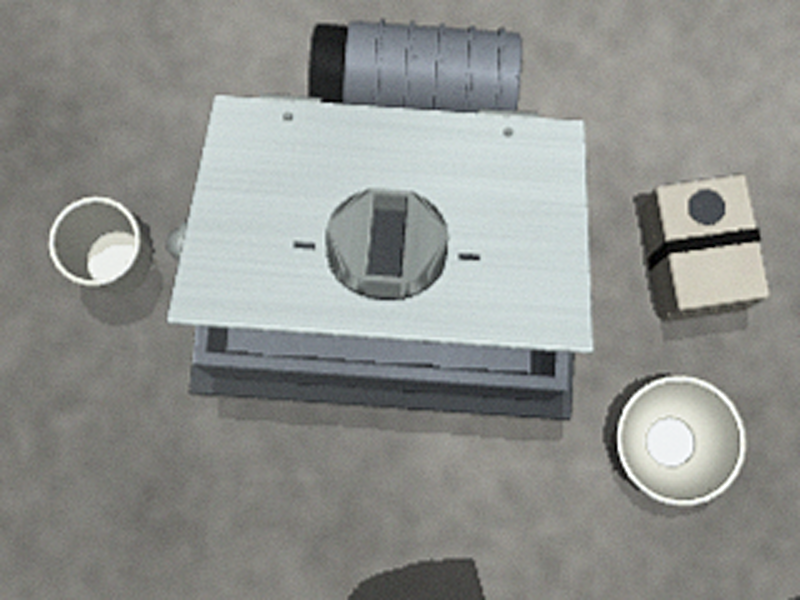

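View pics/sidez.png

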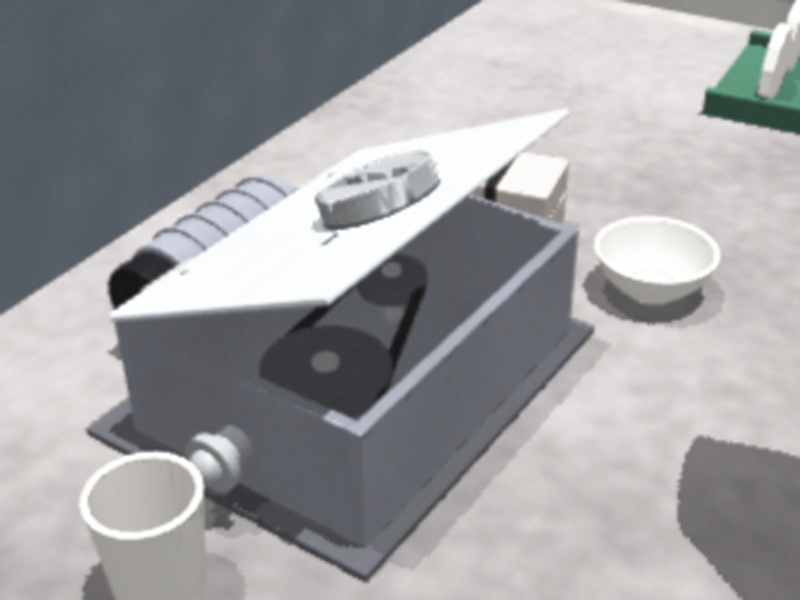

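```bash
python3 - <<'E'
from h import *
hl=plane("top",(245.6,158.4),118);hr=plane("top",(393.2,168),118)
print(hl,hr,np.linalg.norm(hl-hr))
print(tri((245.6,158.4),(206,247.2)))
fl,e1=tri((227.4,248.4),(292,240.6));fr,e2=tri((396.6,260),(386.8,164.4));print(fl,e1,fr,e2,np.linalg.norm(fl-fr))
yv=(hl-hr+fl-fr);yaw=np.arctan2(-yv[0],yv[1]);print("yaw",yaw)
H=(hl+hr)/2;F=(fl+fr)/2;print("H",H,"F",F,np.linalg.norm(H-F),"open",np.arcsin((F-H)[2]/225))
cx=np.array([np.cos(yaw),np.sin(yaw),0]);cy=np.array([-cx[1],cx[0],0])
print("cam shut",H-150*cx,"front shut",H-225*cx)
# slot ends, zoom px -> plane of panel +21
n=np.cross(F-H,cy);n/=np.linalg.norm(n);n*=np.sign(n[2]);print("n",n)
for uv in ((390,197),(384,275)):
    o,d=ray("top",(uv[0]/2.5+160,uv[1]/2.5+120));p0=H+3*n
    print(o+d*((p0-o)@n)/(d@n))
for nm,uv,z in (("cup",(95,240),85),("dish",(680,440),45),("mouldtop",(712,245),69)):
    print(nm,plane("top",(uv[0]/2.5+160,uv[1]/2.5+120),z))
E
```

```text
[730.05200791 194.06405963 118.        ] [ 716.36118935 -109.68018065  118.        ] 304.052630342432
(array([728.94813147, 193.19941901, 114.92368612]), np.float64(3.460682746026174))
[527.45234957 202.77863216 206.48607177] 1.1262954337288622 [513.33045109 -99.9692492  208.04596719] 0.06787374022442315 303.081079848017
yaw -0.04582622595463045
H [723.20659863  42.19193949 118.        ] F [520.39140033  51.40469148 207.26601948] 221.78210408911823 open 0.4079603169798126
cam shut [573.36407429  49.06346771 118.        ] front shut [498.44281212  52.49923182 118.        ]
n [ 0.40207172 -0.01843834  0.9154225 ]
[636.1883076   46.99091653 159.59399488]
[568.57394344  49.78291137 189.34780057]
cup [614.23775808 293.13483374  85.        ]
dish [ 460.27469182 -202.80964576   45.        ]
mouldtop [ 624.99278398 -227.26523057   69.        ]
```

```bash
cat >> h.py <<'E'
from scipy.spatial.transform import Rotation as Ro
def want(p,jaw):
    s=bot.read_state();R0=Ro.from_euler("xyz",s["tcp_rot"])
    R1=Ro.from_euler("xyz",[-np.pi/2,0,jaw-np.pi/2])
    d=R0.inv().apply(np.array(p)-s["tool_pos"]);r=(R0.inv()*R1).as_rotvec(degrees=True)
    print("t",round(s["t"],2),"pos",s["tool_pos"].round(1),"F",s["wrist_force"].round(1),"jaw",round(s["grip_width"],1),"-> row",d.round(1),r.round(1))
E
python3 - <<'E'
from h import *
want([221,-530,300],-1.177)
want([535,125,300],-.046)
E
```

```text
t 0.15 pos [ 221.  -530.2  204.6] F [ 0.1 -0.4 -0.4] jaw 93.9 -> row [ -0.1 -95.4  -0.3] [ 0.1  0.1 -0. ]
t 0.15 pos [ 221.  -530.2  204.6] F [ 0.1 -0.4 -0.4] jaw 93.9 -> row [-541.9  -94.5 -484.2] [  0.1 -64.7  -0.1]
```

>>> arm_command --pt "0 -48 0 0 0 0" --pt "0 -95 0 0 0 0" --pt "-36 -95 -32 0 -8 0" --pt "-72 -95 -64 0 -16 0" --pt "-108 -95 -96 0 -24 0" --pt "-144 -95 -128 0 -32 0" --pt "-180 -95 -160 0 -40 0" --pt "-216 -95 -192 0 -48 0" --pt "-252 -95 -224 0 -56 0" --pt "-288 -95 -257 0 -64.7 0" --jaw 0 --force 20

```text
t: 1.15
tool_pos: [388.4, -180.9, 300.3]
tcp_rot: [-1.571, -0.0, -1.614]
wrist_force: [1.1, 0.7, -0.4]
grip_width: 17.3
```

```bash
python3 - <<'E'
from h import *
want([535,125,300],-.046)
want([535,125,230],-.046)
E
```

```text
t 1.15 pos [ 388.4 -180.9  300.3] F [ 1.1  0.7 -0.4] jaw 17.3 -> row [-3.119e+02  3.000e-01  1.332e+02] [-0.   0.2  0. ]
t 1.15 pos [ 388.4 -180.9  300.3] F [ 1.1  0.7 -0.4] jaw 17.3 -> row [-311.9   70.3  133.2] [-0.   0.2  0. ]
```

>>> arm_command --pt "-45 0 19 0 0 0" --pt "-90 0 38 0 0 0" --pt "-135 0 57 0 0 0" --pt "-180 0 76 0 0 0" --pt "-225 0 95 0 0 0" --pt "-270 0 115 0 0 0" --pt "-312 0 133 0 0 0" --pt "-312 35 133 0 0 0" --pt "-312 70 133 0 0 0" --pt "-312 70 133 0 0 0" --jaw 0

```text
t: 2.15
tool_pos: [531.8, 122.6, 224.2]
tcp_rot: [-1.583, -0.002, -1.618]
wrist_force: [-0.7, -0.4, -1.1]
grip_width: 0.8
```

```bash
python3 - <<'E'
from h import *
want([535,125,160],-.046)
for n in ("top","side"): cv2.imwrite(f"pics/{n}1.png",bot.get_image(n)[:,:,::-1])
E
```

```text
t 2.15 pos [531.8 122.6 224.2] F [-0.7 -0.4 -1.1] jaw 0.8 -> row [-2.6 64.2  3.9] [ 0.7 -0.1  0.1]
```

View pics/side1.png

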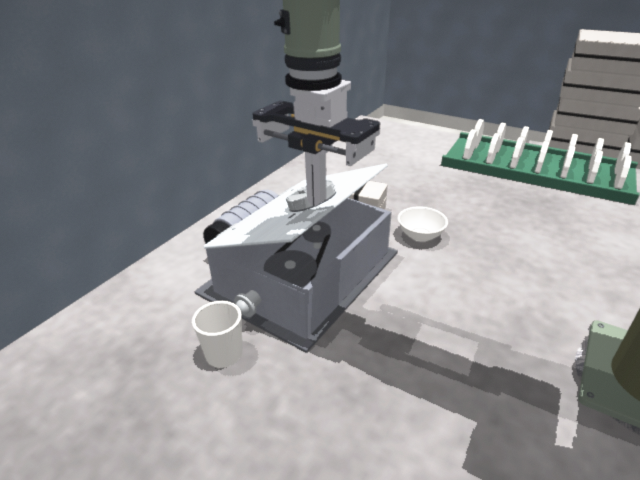

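The closed fingers are just above the panel, beside the head and near the front edge, at about (316,208). Next I push down.

>>> arm_command --pt "-2 10 3 0 0 0" --pt "-2 20 3 0 0 0" --pt "-2 30 3 0 0 0" --pt "-2 38 3 0 0 0" --pt "-2 46 3 0 0 0" --pt "-2 54 3 0 0 0" --pt "-2 62 3 0 0 0" --pt "-2 70 3 0 0 0" --pt "-2 78 3 0 0 0" --pt "-2 86 3 0 0 0"

```text
t: 3.25
tool_pos: [538.9, 124.3, 143.6]
tcp_rot: [-1.571, -0.0, -1.619]
wrist_force: [-0.9, -0.2, 2.7]
grip_width: 0.9
```

```bash
python3 - <<'E'
from h import *
want([535,125,118],-.046)
E
```

```text
t 3.25 pos [538.9 124.3 143.6] F [-0.9 -0.2  2.7] jaw 0.9 -> row [-0.5 25.6 -4. ] [ 0.  -0.1  0. ]
```

>>> arm_command --pt "0 6 -3 0 0 0" --pt "0 12 -3 0 0 0" --pt "0 18 -3 0 0 0" --pt "0 22 -3 0 0 0" --pt "0 25 -3 0 0 0" --pt "0 27 -3 0 0 0" --pt "0 27 -3 0 0 0"

```text
t: 3.95
tool_pos: [535.7, 124.4, 118.3]
tcp_rot: [-1.572, -0.0, -1.619]
wrist_force: [-4.4, -0.0, 7.3]
grip_width: 0.7
```

>>> arm_command --pt "0 2 0 0 0 0" --pt "0 3 0 0 0 0" --pt "0 3 0 0 0 0" --pt "0 3 0 0 0 0"

```text
t: 4.35
tool_pos: [535.7, 124.4, 118.1]
tcp_rot: [-1.572, -0.0, -1.619]
wrist_force: [-10.8, -1.3, 20.7]
grip_width: 0.7
```

The panel is at its hard stop: the tip stays at z = 118 while the force climbs. I'll lift off and look.

>>> arm_command --pt "0 -20 0 0 0 0" --pt "0 -65 0 0 0 0" --pt "60 -105 -60 0 0 0" --pt "100 -105 -110 0 0 0" --pt "100 -105 -160 0 0 0" --pt "100 -105 -160 0 0 0" --jaw 40

```text
t: 4.95
tool_pos: [370.4, 31.5, 219.7]
tcp_rot: [-1.57, -0.0, -1.62]
wrist_force: [-0.1, -0.7, 0.9]
grip_width: 39.7
```

```bash
python3 - <<'E'
from h import *
want([570,49,200],-.046)
for n in ("top","wrist","side"):
    im=bot.get_image(n)[:,:,::-1]
    cv2.imwrite(f"pics/{n}2.png",im)
    if n!="wrist":cv2.imwrite(f"pics/{n}2z.png",cv2.resize(im[120:360,160:480],None,fx=2.5,fy=2.5,interpolation=cv2.INTER_CUBIC))
E
```

```text
t 4.95 pos [370.4  31.5 219.7] F [-0.1 -0.7  0.9] jaw 39.7 -> row [-27.3  19.9 198.4] [-0.1 -0.2  0. ]
```

View pics/top2z.png

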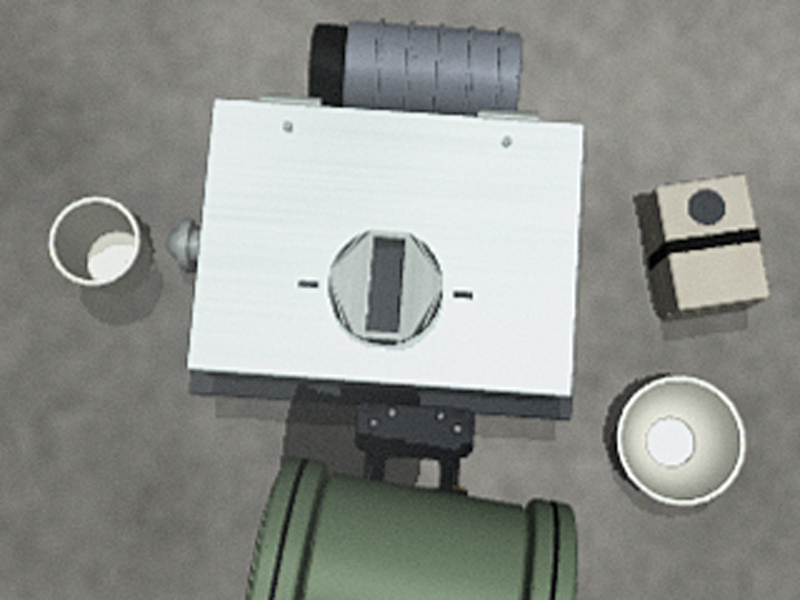

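View pics/side2z.png

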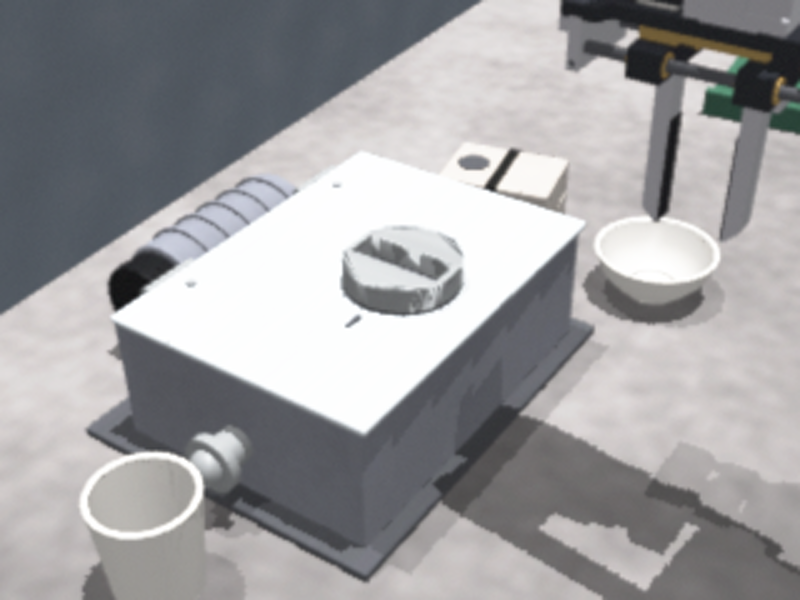

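View pics/wrist2.png

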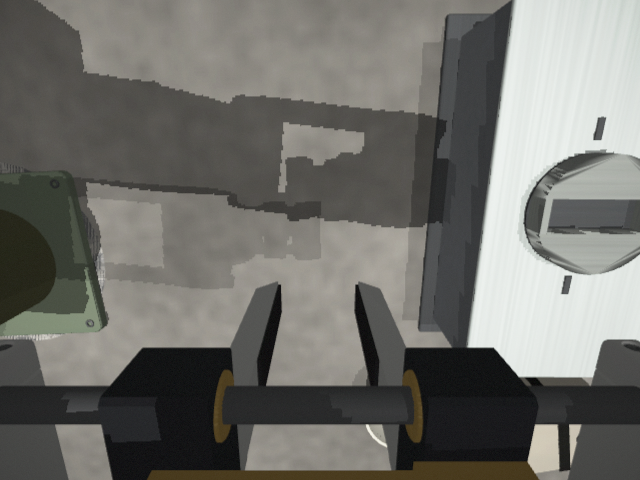

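The panel is flat and shut. In the top zoom the slot is the dark quad at about (373,237), (406,239), (401,332), (367,331). Next I locate it.

```bash
python3 - <<'E'
from h import *
im=cv2.imread("pics/top2.png");g=cv2.cvtColor(im,6)
sub=(g<105).astype(np.uint8);sub[:, :300]=0;sub[:,328:]=0;sub[:210]=0;sub[256:]=0
c=max(cv2.findContours(sub,0,1)[0],key=cv2.contourArea);r=cv2.minAreaRect(c);b=cv2.boxPoints(r);print(r,b.tolist())
for z in (121,139):
    P=np.array([plane("top",p,z)[:2] for p in b]);print(z,P.round(1).tolist(),P.mean(0),[np.linalg.norm(P[i]-P[i-1]).round(1) for i in range(4)])
q=[(218/2.5+160,99/2.5+120),(583/2.5+160,124/2.5+120),(572/2.5+160,395/2.5+120),(189/2.5+160,368/2.5+120)]
P=np.array([plane("top",p,118)[:2] for p in q]);print(P.round(1).tolist())
y=P[0]+P[3]-P[1]-P[2];y/=np.linalg.norm(y);H=(P[0]+P[1])/2;F=(P[2]+P[3])/2
print("yaw",np.arctan2(-y[0],y[1]),"H",H,"F",F,np.linalg.norm(H-F),"cam",F+(H-F)/3)
E
```

```text
((314.12054443359375, 233.43234252929688), (12.271441459655762, 37.19780349731445), 4.39870548248291) [[306.576416015625, 251.50587463378906], [309.42938232421875, 214.4176483154297], [321.6646728515625, 215.3588104248047], [318.81170654296875, 252.44703674316406]]
121 [[538.6, 63.7], [614.1, 59.9], [612.7, 35.3], [537.2, 39.4]] [575.68100708  49.57984335] [np.float64(24.3), np.float64(75.6), np.float64(24.7), np.float64(75.6)]
139 [[535.9, 63.2], [609.9, 59.5], [608.5, 35.3], [534.5, 39.4]] [572.1782935  49.3388308] [np.float64(23.8), np.float64(74.1), np.float64(24.2), np.float64(74.1)]
[[727.5, 190.7], [712.9, -109.7], [489.6, -99.8], [504.7, 203.3]]
yaw -0.049227261878852846 H [720.24103169  40.49852818] F [497.16368882  51.72584174] 223.35969526806787 cam [571.52280311  47.98340389]
```

```bash
python3 - <<'E'
from h import *
want([572.5,49,219],-.05)
E
```

```text
t 5.1 pos [370.3  31.9 219.6] F [0.9 0.  0.2] jaw 40.1 -> row [-27.3   1.2 201.1] [-0.2 -0.   0. ]
```

>>> arm_command --pt "-7 0 50 0 0 0" --pt "-14 0 100 0 0 0" --pt "-21 0 150 0 0 0" --pt "-27 0 201 0 0 0" --pt "-27 25 201 0 0 0" --pt "-27 55 201 0 0 0" --pt "-27 65 201 0 0 0" --pt "-27 65 201 0 0 0" --pt "-27 65 201 0 0 0"

```text
t: 6.0
tool_pos: [574.6, 49.7, 155.1]
tcp_rot: [-1.569, 0.0, -1.619]
wrist_force: [0.1, -0.4, 0.2]
grip_width: 39.7
```

```bash
python3 - <<'E'
from h import *
want([572.5,49,125],-.05)
for n in ("wrist","side"):
    im=bot.get_image(n)[:,:,::-1]
    if n!="wrist": im=cv2.resize(im[120:300,240:480],None,fx=3.3,fy=3.3,interpolation=cv2.INTER_CUBIC)
    cv2.imwrite(f"pics/{n}3.png",im)
E
```

```text
t 6.0 pos [574.6  49.7 155.1] F [ 0.1 -0.4  0.2] jaw 39.7 -> row [ 0.8 30.1 -2.1] [-0.1  0.1 -0. ]
```

View pics/side3.png

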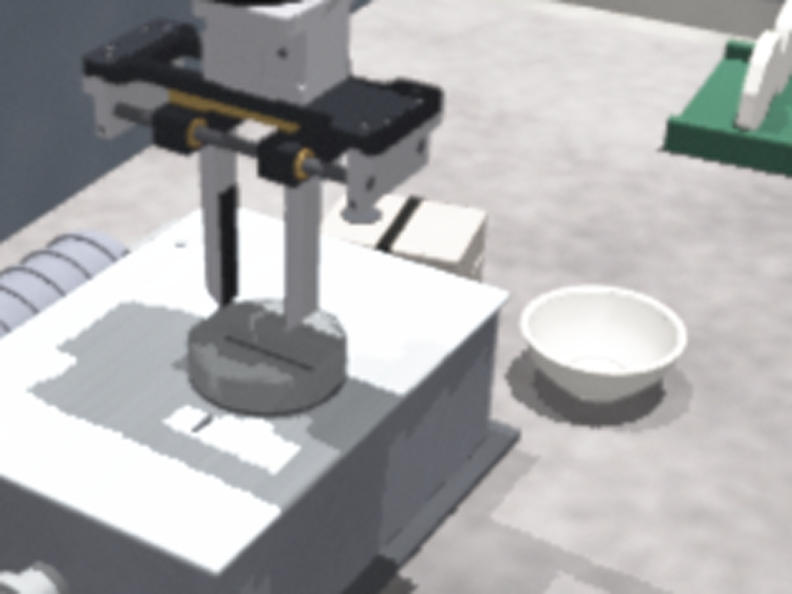

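View pics/wrist3.png

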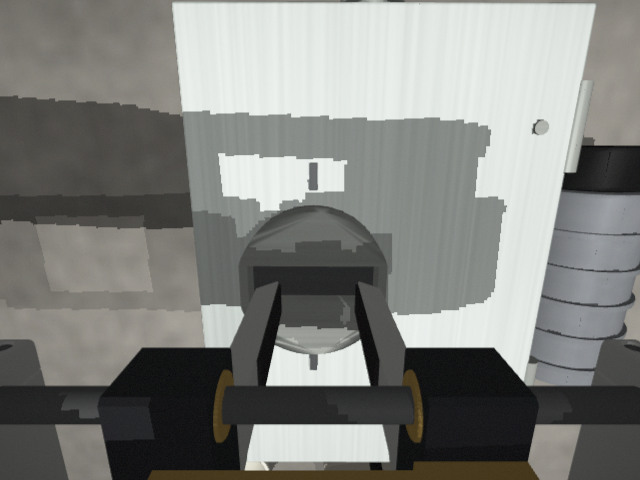

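The wrist view shows the slot at columns 252–384, centred under the two tips at columns 278 and 362. I'll go in gently and watch the force.

>>> arm_command --pt "0 5 -1 0 0 0" --pt "0 10 -1 0 0 0" --pt "0 14 -1 0 0 0" --pt "0 17 -1 0 0 0" --pt "0 20 -1 0 0 0" --pt "0 22 -1 0 0 0" --pt "0 22 -1 0 0 0"

```text
t: 6.8
tool_pos: [572.4, 49.5, 132.0]
tcp_rot: [-1.572, 0.0, -1.619]
wrist_force: [0.1, -0.5, 0.3]
grip_width: 40.2
```

In the slot at z = 132 with no contact, so I'll go 7 mm deeper.

>>> arm_command --pt "0 3 0 0 0 0" --pt "0 5 0 0 0 0" --pt "0 7 0 0 0 0" --pt "0 7 0 0 0 0"

```text
t: 7.2
tool_pos: [572.4, 49.6, 125.0]
tcp_rot: [-1.572, 0.0, -1.619]
wrist_force: [-0.7, 0.4, -0.4]
grip_width: 40.0
```

```bash
python3 - <<'E'
from h import *
want([572.5,49,125],-.05)
want([572.5,49,125],-.05-1.571)
E
```

```text
t 7.2 pos [572.4  49.6 125. ] F [-0.7  0.4 -0.4] jaw 40.0 -> row [0.5 0.  0.2] [ 0.   0.1 -0. ]
t 7.2 pos [572.4  49.6 125. ] F [-0.7  0.4 -0.4] jaw 40.0 -> row [0.5 0.  0.2] [ 0.  90.1  0. ]
```

Positive turns about tool y are clockwise seen from above. I'll turn in 5° rows.

>>> arm_command --pt "0 0 0 0 5 0" --pt "0 0 0 0 10 0" --pt "0 0 0 0 15 0" --pt "0 0 0 0 20 0" --pt "0 0 0 0 25 0" --pt "0 0 0 0 30 0" --pt "0 0 0 0 30 0"

```text
t: 7.9
tool_pos: [572.6, 49.2, 125.4]
tcp_rot: [-1.571, -0.001, -2.143]
wrist_force: [-0.3, -0.1, -0.4]
grip_width: 40.3
```

```bash
python3 - <<'E'
from h import *
want([572.5,49,125],-.05-1.571)
print(bot.read_state()["wrist_torque"])
E
```

```text
t 7.9 pos [572.6  49.2 125.4] F [-0.3 -0.1 -0.4] jaw 40.3 -> row [0.2 0.4 0.1] [-0.  60.1  0. ]
[-0.16542195  0.00921759  0.0396607 ]
```

>>> arm_command --pt "0 0 0 0 6 0" --pt "0 0 0 0 12 0" --pt "0 0 0 0 18 0" --pt "0 0 0 0 24 0" --pt "0 0 0 0 30 0" --pt "0 0 0 0 36 0" --pt "0 0 0 0 42 0" --pt "0 0 0 0 48 0" --pt "0 0 0 0 54 0" --pt "0 0 0 0 60 0"

```text
t: 8.9
tool_pos: [571.8, 48.8, 125.4]
tcp_rot: [-1.569, -0.002, 3.091]
wrist_force: [-2.0, -2.9, 1.7]
grip_width: 39.9
```

```bash
python3 - <<'E'
from h import *
want([572.5,49,125],-.05-1.571)
print(bot.read_state()["wrist_torque"])
im=bot.get_image("wrist")[:,:,::-1]
cv2.imwrite(f"pics/wrist4.png",im)
E
```

```text
t 8.9 pos [571.8  48.8 125.4] F [-2.  -2.9  1.7] jaw 39.9 -> row [-0.7  0.4 -0.3] [-0.1 -0.   0.1]
[-0.35930221  0.49532087  0.17880285]
```

View pics/wrist4.png

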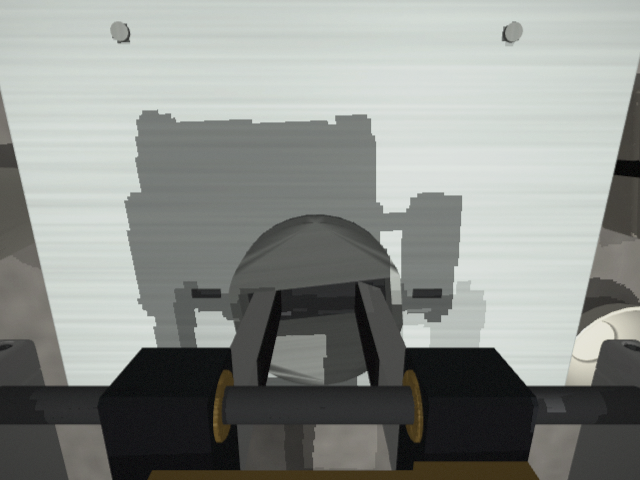

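The slot lags the tool by about 9°, which matches the play. I'll turn on until it stops, watching the torque.

>>> arm_command --pt "0 0 0 0 3 0" --pt "0 0 0 0 6 0" --pt "0 0 0 0 8 0" --pt "0 0 0 0 10 0" --pt "0 0 0 0 10 0"

```text
t: 9.45
tool_pos: [571.7, 48.8, 125.4]
tcp_rot: [-1.568, -0.002, 2.928]
wrist_force: [-2.7, -3.7, 2.7]
grip_width: 40.0
```

```bash
python3 - <<'E'
from h import *
want([572.5,49,125],-.05-1.571)
print(bot.read_state()["wrist_torque"])
im=bot.get_image("wrist")[:,:,::-1]
cv2.imwrite(f"pics/wrist5.png",im)
E
```

```text
t 9.45 pos [571.7  48.8 125.4] F [-2.7 -3.7  2.7] jaw 40.0 -> row [-0.8  0.4 -0.3] [-0.2 -9.4  0.1]
[-0.44455783  0.65947723  2.42479195]
```

View pics/wrist5.png

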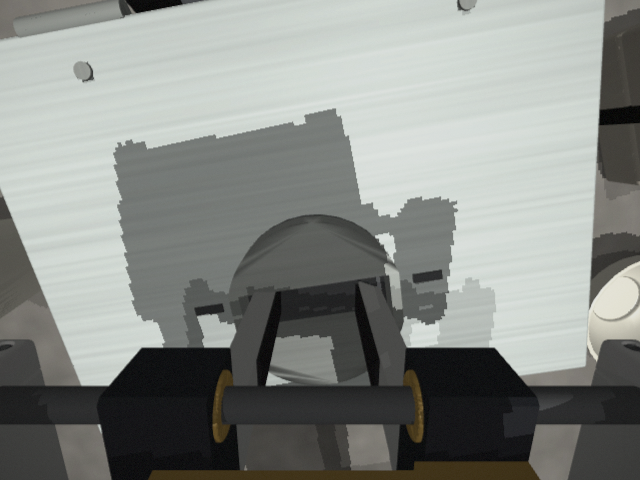

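The moment about z jumped to 2.4 N m, so the fastener is at its hard stop, and the slot lines up with the index marks. I'll turn back 9° to release it, then lift straight out and back away.

>>> arm_command --pt "0 0 0 0 -5 0" --pt "0 0 0 0 -9 0" --pt "0 0 0 0 -9 0" --pt "0 -8 0 0 -9 0" --pt "0 -18 0 0 -9 0" --pt "0 -45 0 0 -9 0" --pt "0 -85 0 0 -9 0" --pt "0 -125 0 0 -9 0"

```text
t: 10.3
tool_pos: [572.5, 49.7, 252.4]
tcp_rot: [-1.571, 0.0, 3.075]
wrist_force: [0.7, -0.1, 0.4]
grip_width: 40.1
```

>>> arm_command --pt "50 0 0 0 0 0" --pt "95 0 0 0 0 0" --pt "140 0 0 0 0 0" --pt "180 0 0 0 0 0" --pt "180 0 0 0 0 0"

```text
t: 10.8
tool_pos: [389.2, 62.2, 250.8]
tcp_rot: [-1.571, 0.0, 3.076]
wrist_force: [0.1, -0.7, -0.0]
grip_width: 40.0
```

```bash
python3 - <<'E'
from h import *
want([572.5,49,125],-.05-1.571)
for n in ("top","side"):
    im=bot.get_image(n)[:,:,::-1]
    cv2.imwrite(f"pics/{n}6z.png",cv2.resize(im[120:360,160:480],None,fx=2.5,fy=2.5,interpolation=cv2.INTER_CUBIC))
E
```

```text
t 10.8 pos [389.2  62.2 250.8] F [ 0.1 -0.7 -0. ] jaw 40.0 -> row [-183.8  125.8    1.1] [ 0.  -0.9 -0. ]
```

View pics/top6z.png

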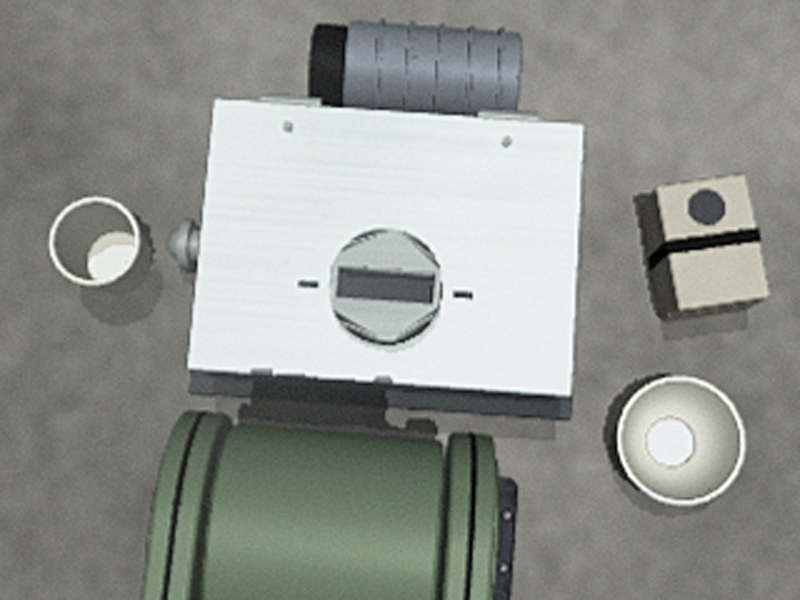

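View pics/side6z.png

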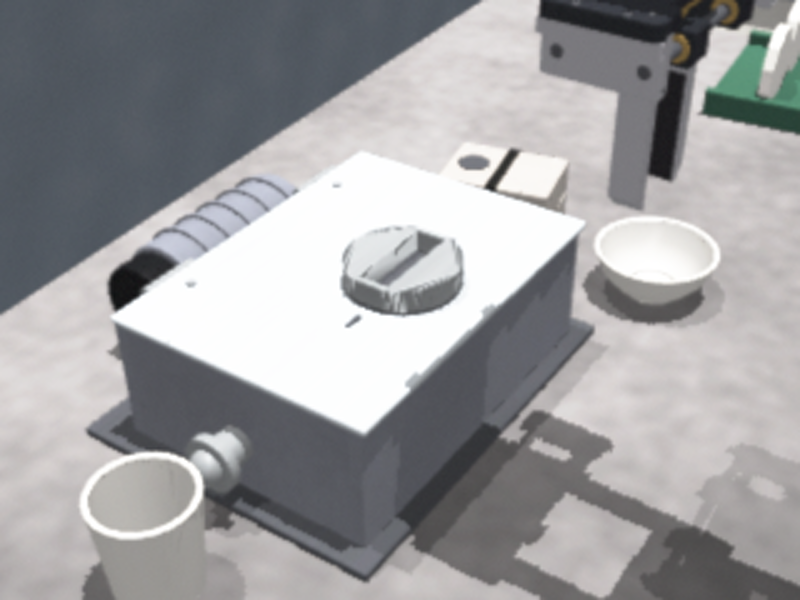

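The panel lies flat and the slot, at (338,270)–(435,300), points along the index marks parallel to the hinge. The cup, dish and mould are where they were, and the arm is clear.

```bash
python3 -c "
from workcell import bot
bot.job_done()"
```

```text
the job is handed in; nothing more can be done
```

I pushed the panel shut with the closed fingertips, turned the fastener clockwise to its stop, then withdrew and handed the job in at about 11 s. `job_done()` reports no verdict.

- **Panel:** it stopped hard with the fingertips at z = 118 mm while the force rose to about 21 N upward. The last top and side pictures show it lying flat.
- **Fastener:** I set both fingertips in the slot and turned until the moment about the vertical axis jumped to about 2.4 N m. In the last picture the slot lines up with the index marks, parallel to the hinge. I judged the final slot angle by eye and did not compute it.
- **Bystanders and arm:** cup, dish and mould appear at the same pixel positions as at the start. The gripper was clear of everything, with the wrist force near zero.

No checks failed. The only disagreements were 1–4 mm between camera estimates of the panel and fastener position, well within the slot's clearance.

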